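Offer a granite plaque up to a tilted setting stand and hold it flush

ROBOT

A 6-joint arm with a two-finger parallel gripper is mounted at the origin on the work surface. World frame = base frame: x ahead of the robot, y to its left, z up, the work surface at z = 0. Lengths are in m, angles in rad, forces in N, time in s.
With the tool pointing down it reaches from about 0.325 to 0.775 m from the base axis. Payload 5.5 kg.
Tool frame: the origin (TCP) lies at the very end of the fingers, on their centre line; the grasp point (between the pads) lies 19 mm behind it; z points along the fingers, y is the line along which they close (so a half turn about z gives the same grasp; the last joint's range is limited). The gripper opens to 85 mm and grips with 20 to 120 N. Pads are 22 mm wide; open, the fingers measure 114 mm over their backs; the gripper's body (76 mm by 85 mm) begins 54 mm behind the grasp point. The pads swing forward as they close: fully open they stand 13 mm farther back than shut.
Start: joints at [1.047, 0.091, 1.231, -0, 1.82, -0.057], TCP at [0.27, 0.536, 0.231] pointing down, gripper open.
Joint ranges: [-2.87, 2.87], [-0.86, 2.18], [0.17, 2.46], [-1.51, 4.65], [0.06, 2.69], [-2.65, 2.65]. Speed limits (rad/s): [2.57, 2.57, 3.01, 3.14, 3.14, 3.14].

INTERFACE

Orientations are given as [roll, pitch, yaw] about the fixed x, y, z axes, in that order (R = Rz(yaw) Ry(pitch) Rx(roll)).
In Python, from workcell import sensors, imaging, workorder gives the robot as it stands.
- The arm moves only by the shell command python3 -m handwheel 'ROWS' [OPENING] [FORCE]. ROWS is JSON, a list of rows, each an object of numbers: "tx", "ty", "tz": the shift along the tool's x, y, z in mm; "spin": the turn about the tool's z in degrees. In form: [{"tx": .., "ty": .., "tz": .., "spin": ..}, ...]. A call has 1 to 5 rows; each row shifts and turns the commanded pose from where the row before left it, along the tool's axes as they then stand; what a row does not reach is not made up. A row lasts 1/10 s, in which the tool goes at most 50 mm and 8.59 degrees, less where a joint would pass 70% of its speed; a pose out of reach is approached as far as the arm can. A call is refused whole if a number of a shift passes 50 or a number of a turn 8.59, either way. A call with a gripper value outside its range is refused whole. OPENING is the finger opening in mm, from 0 to 85.4, set as the call begins (- or left out, the last holds). The fingers move at their own pace and stop on an object; FORCE is the grip in N (left out, the last holds). Time passes only in rows, so rows that do not move let the fingers close. It gives the time, the measured TCP pose, the force and the opening at its end, in the units of the state.
- sensors.read_state(): the state, without advancing time (a new reading comes with each control period).
- imaging.capture(name): name is "scene" or "side" or "wrist"; returns a dict with "image" (384x512x3 uint8, red, green, blue), "intrinsics" (3x3 intrinsics, pixels), "rvec" (rotation vector, rad) and "tvec" (3), from world to camera coordinates, as OpenCV has them. Camera axes: x right, y down, z forward; pixel columns grow to the right and rows downward; lengths in m; the calibration is good to about 2 mm. The wrist camera is an equidistant fisheye: a pixel r from the principal point sees the ray r / f radians off the axis. A picture is of the moment at which its call begins. There is no depth.
- workorder.finish_job(): hands the job in, once; it reports no verdict.
The state is a dict: "clock": time; "q": joint angles; "qvel": joint speeds; "joint_torque": joint torques, N m; "ee_pos": TCP position; "eef_rot": TCP orientation; "ft_force": force on the tool from outside, world axes, zero at the start; "wrist_torque": the same for the moment, N m; "gripper_width": opening from 0.0 (shut) to 1.0 (fully open).
Only numpy, scipy, OpenCV 4.12 (cv2) and the standard library are available. Lean on these libraries where they do the work, as an engineer would, in place of code of your own. Each camera call takes 0.05 s, during which the arm holds its last target. There are 200 camera calls.

TASK

Pick up the granite plaque by the raised ridge on its top and offer it up to the tilted setting stand: tilt it to the stand's slope and lay its flat underside on the two metal bearing strips, centred on them and with its long edges running straight up the slope. Press it down flush so that both strips bear at once, with a steady push of about 10 to 15 N, and finish while still gripping and pressing it there (do not let go or put it down). Never press hard enough to crack it (60 N), and leave the hammer, the stone dome and the bowl alone.

Things in the scene. Friction and masses are not known exactly. Their poses are not given: they have to be found in the camera images.
- plaque: Loose grey granite plaque, 0.2 to 0.36 kg, lying flat on the bench. Slab 100 mm long (own x) by 76 mm wide (own y) by 12 mm thick; in the middle of its top stands a granite ridge 64 mm long (x), 26 mm wide (y), 30 mm high (from 12 to 42 mm above the underside), to be gripped across its 26 mm width. Origin: centre of the underside; z up out of the top. It is the same turned half round.
- stand: Fixed steel base plate of the setting stand, 200 (x) by 150 (y) by 12 mm, with low cheeks and two thin curved guide bars 66 mm either side of its middle, rising to at most 135 mm above the bench (up to about 65 mm above the top plate beside its upper end). Origin: centre of the underside on the bench. The slope rises along its +x, which points roughly away from the robot; its y is level.
- stand_top: Green-painted top plate of the stand, 150 (own x, up the slope) by 112 (y, level) by 10 mm, hinged at its low edge about a level axis 45 mm above the bench, 75 mm along -x from the base's middle. Origin on the hinge axis, mid-width; z is the slope's outward normal. Its slope differs each time, 15 to 32 degrees from level; the stiff hinge (10 N m) stays put when pressed.
- low_strip: Lower aluminium bearing strip on the top plate: 14 mm (up the slope) by 90 mm (across) by 11 mm high. Origin: centre of its underside; axes as the top's. It sits on a springy mount that gives about 1 mm for each 5 N along the slope's normal, 5 mm at most.
- high_strip: Upper aluminium bearing strip, the same, 64 mm further up the slope (centre to centre).
- seat (a point): Point midway between the two strips, in the plane of their upper faces: the plaque's underside centre belongs here. x points up the slope, y is level across it, z is the normal out of the slope. 75 mm up the slope from the hinge and 18 mm out along the normal.
- plaque_underside (a point): Centre of the plaque's flat underside; axes as the plaque's.
- hammer: Bystander: wooden-handled hammer lying at the far side of the bench; leave alone.
- dome: Bystander: small carved stone dome, 68 mm across, 85 mm high, origin under its centre; leave alone.
- bowl: Bystander: terracotta bowl, 100 mm across, 50 mm high, origin under its centre; leave alone.
Mind the look-alikes: they are no part of the job. What is shaped like the plaque but blue or green is not meant. There is more than one size of the stand; the one meant has the size given above.

How it is judged:
By the outcome, as a careful person would: the job done as asked, in the order asked, and still so for the second after the job is handed in, while the arm keeps its last pose, push and grip.
It also fails if it takes over 42 s, if anything falls off the work surface, if the arm or the gripper's body presses on something with over 40 N, if the wrist force passes 120 N, or if a joint passes its speed limit or range.

## Working session

There is one attempt and no reset: what is moved stays moved. The work goes in short steps, Python scripts to look and compute and a shell command to move; the robot and the scene stay as the last step left them, time stands still between calls to the robot, and variables do not carry over. Pictures are saved under pics/ and viewed, on a budget of 10 in all, crops included, one or two more only if the job needs it, and the job is handed in when it is done.

```bash
ls; mkdir -p pics; python3 -m handwheel --help 2>&1 | head -20; cat > h.py <<'E'
import numpy as np, cv2
from workcell import sensors, imaging
E
python3 - <<'E'
from h import *
for n in("scene","side","wrist"):
    c=imaging.capture(n); cv2.imwrite(f"pics/{n}0.png",c["image"][:,:,::-1]); np.savez(f"pics/{n}0.npz",**c); print(n,c["intrinsics"].tolist(),c["rvec"],c["tvec"])
a=[cv2.imread(f"pics/{n}0.png") for n in("scene","side")]
a=[cv2.resize(x,(400,300),interpolation=cv2.INTER_AREA) for x in a]
print(sensors.read_state())
E
```

```text
pics
invalid input: not JSON, or not a number
scene [[454.6415884110112, 0.0, 251.13628749284524], [0.0, 454.6415884110112, 198.3070142107854], [0.0, 0.0, 1.0]] [ 1.67883665  1.92903441 -0.72190459] [ 0.05960648 -0.4062813   1.61365639]
side [[405.15119505558, 0.0, 256.56743973820153], [0.0, 405.15119505558, 188.25554566655222], [0.0, 0.0, 1.0]] [ 2.3533852  -0.12405921  0.05232561] [-0.58410888  0.11779675  0.95144009]
wrist [[297.3186396354542, 0.0, 259.22361397520325], [0.0, 297.3186396354542, 193.89524639693224], [0.0, 0.0, 1.0]] [-2.44379019 -1.50563017 -0.23191468] [-0.59928498 -0.03927941  0.37966375]
{'clock': 0.15, 'q': array([ 1.04727560e+00,  9.16830882e-02,  1.23158458e+00,  2.98340458e-05,
        1.81982851e+00, -5.67209622e-02]), 'qvel': array([-0.00122759, -0.00258762, -0.00525295, -0.00117809, -0.00078592,
       -0.00072826]), 'joint_torque': array([ 1.61056883e-03, -4.59365380e+01, -4.18528426e+01, -4.75817478e-05,
        9.45039239e-03, -1.59910655e-05]), 'ee_pos': array([0.2699147 , 0.53561914, 0.23042627]), 'eef_rot': array([-3.14009319e+00, -1.14113725e-04,  2.67480013e+00]), 'ft_force': array([0.74013104, 0.02332447, 0.42162586]), 'wrist_torque': array([-0.04340344,  0.02398841,  0.00412908]), 'gripper_width': 1.0024005370791498}
```

View pics/scene0.png

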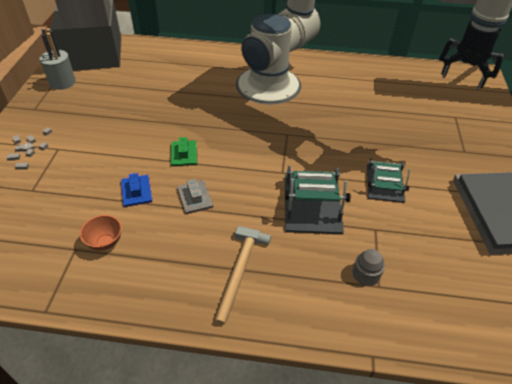

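View pics/side0.png

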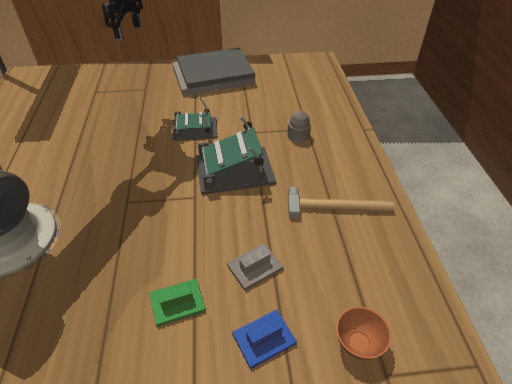

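Scene view: the grey plaque is at (195,196). Its look-alikes are blue (136,189) and green (183,152). The large stand is at (315,200) and a small look-alike at (387,180). In the side view the plaque is at (256,265) and the large stand at (233,160). I choose the grey plaque and the large stand, and check them in enlarged crops.

```bash
python3 - <<'E'
from h import *
def crop(n,x,y,w,h,W=400,H=300):
    a=cv2.imread(f"pics/{n}0.png")[y:y+h,x:x+w]; a=cv2.resize(a,(W,H),interpolation=cv2.INTER_CUBIC)
    for i in range(0,w,10):
        X=int((i+.5)*W/w); cv2.line(a,(X,0),(X,6),(0,0,255),1); 
        if i%20==0: cv2.putText(a,str(x+i),(X,16),0,.35,(0,0,255),1)
    for i in range(0,h,10):
        Y=int((i+.5)*H/h); cv2.line(a,(0,Y),(6,Y),(0,0,255),1)
        cv2.putText(a,str(y+i),(8,Y+4),0,.35,(0,0,255),1)
    return a
cv2.imwrite("pics/m1.png",np.vstack([np.hstack([crop("scene",160,165,80,60),crop("side",216,235,80,60)]),np.hstack([crop("scene",270,160,100,75),crop("side",185,115,100,75)])]))
E
```

```text
(no output)
```

View pics/m1.png

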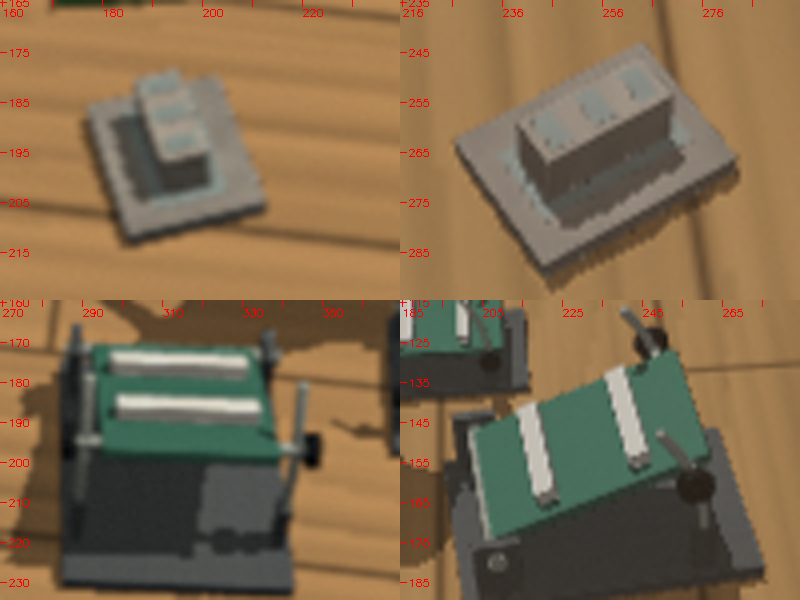

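```bash
cat >> h.py <<'E'
from scipy.optimize import least_squares
from scipy.spatial.transform import Rotation as Ro
def cam(n): return dict(np.load(f"pics/{n}.npz"))
def proj(c,P):
    P=np.atleast_2d(P).astype(float)
    return cv2.projectPoints(P,c["rvec"],c["tvec"],c["intrinsics"],None)[0][:,0]
def tri(c1,p1,c2,p2):
    M=[c["intrinsics"]@np.c_[cv2.Rodrigues(c["rvec"])[0],c["tvec"]] for c in(c1,c2)]
    X=cv2.triangulatePoints(M[0],M[1],np.array(p1,float).T,np.array(p2,float).T); return (X[:3]/X[3]).T
E
cat > fit.py <<'E'
from h import *
S,D=cam("scene0"),cam("side0")
# plaque: x-y-, x-y+, x+y+, x+y-
ps=[(177.1,186.1),(202.1,179.7),(212.7,206.1),(185.3,211.8),(187.1,180.5),(195.5,178.5),(201.9,194.5),(191.5,196.5)]
pd=[(245.1,287.5),(226.5,262.9),(263.5,243.1),(283.1,266.1),(245.1,266.9),(239.1,258.5),(265.5,244.9),(269.9,253.1)]
X=tri(S,ps,D,pd); print(np.round(X,4)); print("gaps",np.abs(np.abs(proj(S,X)-ps)).max(),np.abs(proj(D,X)-pd).max())
m=np.array([[a*50,b*38,12] for a,b in((-1,-1),(-1,1),(1,1),(1,-1))]+[[a*32,b*13,42] for a,b in((-1,-1),(-1,1),(1,1),(1,-1))])/1e3
def f(p):
    P=m@Ro.from_euler('z',p[3]).as_matrix().T+p[:3]
    return np.r_[(proj(S,P)-ps).ravel(),(proj(D,P)-pd).ravel()]
r=least_squares(f,[*X.mean(0)[:2],0,0.3]); print("plaque",r.x,np.degrees(r.x[3]),"rms",np.sqrt(np.mean(r.fun**2)))
# strips: low x-y-,x-y+,x+y+,x+y-, then high
cs=lambda L:[(270+x/4-.5,160+(y-300)/4-.5) for x,y in L]
cd=lambda L:[(185+(x-400)/4-.5,115+(y-300)/4-.5) for x,y in L]
ss=cs([(112,352),(246,356),(248,368),(112,366),(118,396),(262,400),(262,413),(116,411)])
sd=cd([(538,500),(518,406),(534,403),(557,494),(630,462),(606,370),(622,366),(648,458)])
X=tri(S,ss,D,sd); print(np.round(X,4))
m2=np.array([[o+a*7,b*45,0] for o in(-32,32) for a,b in((-1,-1),(-1,1),(1,1),(1,-1))])/1e3
def g(p):
    P=m2@Ro.from_euler('ZY',[p[3],-p[4]]).as_matrix().T+p[:3]
    return np.r_[(proj(S,P)-ss).ravel(),(proj(D,P)-sd).ravel()]
r=least_squares(g,[*X.mean(0),0,0.4]); print("seat",r.x,np.degrees(r.x[3:]),"rms",np.sqrt(np.mean(r.fun**2)))
a=r.x[4]; print("z from hinge text",45+75*np.sin(a)+18*np.cos(a))
E
python3 fit.py
```

```text
[[ 0.5425 -0.1952  0.0102]
 [ 0.5078 -0.1311  0.0109]
 [ 0.5959 -0.0836  0.0069]
 [ 0.6299 -0.1513  0.0102]
 [ 0.5454 -0.1638  0.0399]
 [ 0.5348 -0.1424  0.0406]
 [ 0.5938 -0.1131  0.0434]
 [ 0.6022 -0.1377  0.0428]]
gaps 0.4066407578909832 0.5917549505392117
plaque [ 0.56901177 -0.13968655 -0.00135481  0.4702112 ] 26.941117409343253 rms 0.5781809083703603
[[0.5039 0.1305 0.0715]
 [0.4958 0.2202 0.075 ]
 [0.5068 0.2218 0.0752]
 [0.517  0.1319 0.0728]
 [0.5638 0.1365 0.0923]
 [0.5558 0.228  0.0954]
 [0.5673 0.2284 0.0965]
 [0.5762 0.1367 0.0929]]
seat [0.53581213 0.179208   0.08391584 0.10552058 0.32352867] [ 6.04588413 18.53682723] rms 0.6125394485298463
z from hinge text 85.90971107289684
```

```bash
cat > go.py <<'E'
# usage: go.py x y z yaw_deg -> remaining tool-frame shift (mm, current axes) and spin (deg)
import sys; from h import *
s=sensors.read_state(); x,y,z,w=map(float,sys.argv[1:5]); R=Ro.from_euler('xyz',s["eef_rot"]).as_matrix()
d=R.T@(np.array([x,y,z])-s["ee_pos"])*1e3; sp=-((w-np.degrees(s["eef_rot"][2])+180)%360-180)
print("t",round(s["clock"],2),"pos",s["ee_pos"].round(4),"rot",np.degrees(s["eef_rot"]).round(2),"F",s["ft_force"].round(1),"M",s["wrist_torque"].round(2),"g",round(s["gripper_width"],3),"q6",s["q"][5].round(2)); print("to go",d.round(1),"spin",round(sp,1))
E
for i in 1 2 3; do python3 -m handwheel '[{"tx":-32,"ty":-26},{"tx":-32,"ty":-26},{"tx":-32,"ty":-26},{"tx":-32,"ty":-26},{"tx":-32,"ty":-26}]' 85; done; python3 go.py 0.569 -0.14 0.2 206.9
```

```text
t 0.15 pos [0.2699 0.5356 0.2304] rot [-1.7991e+02 -1.0000e-02  1.5325e+02] F [0.7 0.  0.4] M [-0.04  0.02  0.  ] g 1.002 q6 -0.06
to go [-571.1 -468.7   31.1] spin -53.6invalid input at $[0]: expected keys tx, ty, tz, spin
invalid input at $[0]: expected keys tx, ty, tz, spin
invalid input at $[0]: expected keys tx, ty, tz, spin
```

All four keys are needed in each row.

```bash

python3 -m handwheel '[{"tx":-32,"ty":-26,"tz":0,"spin":0},{"tx":-32,"ty":-26,"tz":0,"spin":0},{"tx":-32,"ty":-26,"tz":0,"spin":0},{"tx":-32,"ty":-26,"tz":0,"spin":0},{"tx":-32,"ty":-26,"tz":0,"spin":0}]' 85
python3 -m handwheel '[{"tx":-32,"ty":-26,"tz":0,"spin":0},{"tx":-32,"ty":-26,"tz":0,"spin":0},{"tx":-32,"ty":-26,"tz":0,"spin":0},{"tx":-32,"ty":-26,"tz":0,"spin":0},{"tx":-32,"ty":-26,"tz":0,"spin":0}]'
python3 -m handwheel '[{"tx":-32,"ty":-26,"tz":0,"spin":0},{"tx":-32,"ty":-26,"tz":0,"spin":0},{"tx":-32,"ty":-26,"tz":0,"spin":0},{"tx":-32,"ty":-26,"tz":0,"spin":0},{"tx":-32,"ty":-26,"tz":0,"spin":0}]'
python3 go.py 0.569 -0.14 0.2 206.9
```

```text
clock: 0.65
ee_pos: [0.3547, 0.3461, 0.2309]
eef_rot: [-3.141, 0.0, 2.675]
ft_force: [-0.4, -0.2, 0.4]
gripper_width: 0.993
clock: 1.15
ee_pos: [0.4391, 0.158, 0.2311]
eef_rot: [3.142, -0.0, 2.675]
ft_force: [1.0, 0.3, 0.2]
gripper_width: 0.998
clock: 1.65
ee_pos: [0.5235, -0.0302, 0.231]
eef_rot: [3.142, -0.0, 2.675]
ft_force: [0.6, -0.1, 0.2]
gripper_width: 0.996
t 1.65 pos [ 0.5235 -0.0302  0.231 ] rot [ 1.8000e+02 -2.0000e-02  1.5325e+02] F [ 0.6 -0.1  0.2] M [ 0.02  0.01 -0.  ] g 0.996 q6 -1.23
to go [-90.1 -77.6  31. ] spin -53.7
```

```bash

python3 -m handwheel '[{"tx":-30,"ty":-26,"tz":15,"spin":0},{"tx":-30,"ty":-26,"tz":15,"spin":0},{"tx":-30,"ty":-26,"tz":0,"spin":0},{"tx":0,"ty":0,"tz":0,"spin":-8},{"tx":0,"ty":0,"tz":0,"spin":-8}]' >/dev/null
python3 -m handwheel '[{"tx":0,"ty":0,"tz":0,"spin":-8},{"tx":0,"ty":0,"tz":0,"spin":-8},{"tx":0,"ty":0,"tz":0,"spin":-8},{"tx":0,"ty":0,"tz":0,"spin":-8},{"tx":0,"ty":0,"tz":0,"spin":-5.7}]' >/dev/null
python3 -m handwheel '[{"tx":0,"ty":0,"tz":0,"spin":0},{"tx":0,"ty":0,"tz":0,"spin":0}]' >/dev/null
python3 go.py 0.569 -0.14 0.2 206.9
python3 - <<'E'
from h import *
c=imaging.capture("wrist"); cv2.imwrite("pics/wrist1.png",c["image"][:,:,::-1]); np.savez("pics/wrist1.npz",**c)
a=c["image"][:,:,::-1]; print(c["rvec"],c["tvec"], "campos",-cv2.Rodrigues(c["rvec"])[0].T@c["tvec"])
cv2.imwrite("pics/w1.png",cv2.resize(a,(800,600),interpolation=cv2.INTER_CUBIC))
E
```

```text
t 2.85 pos [ 0.5683 -0.1386  0.201 ] rot [ 1.7998e+02 -2.0000e-02 -1.5320e+02] F [-0.4  0.1  0.3] M [-0.02  0.02  0.01] g 0.995 q6 -2.34
to go [ 0.1 -1.6  1. ] spin -0.1
[-1.54900089 -2.51767349 -0.39172727] [ 0.37987149 -0.45408379  0.21702027] campos [ 0.49905225 -0.17395182  0.34391839]
```

View pics/w1.png

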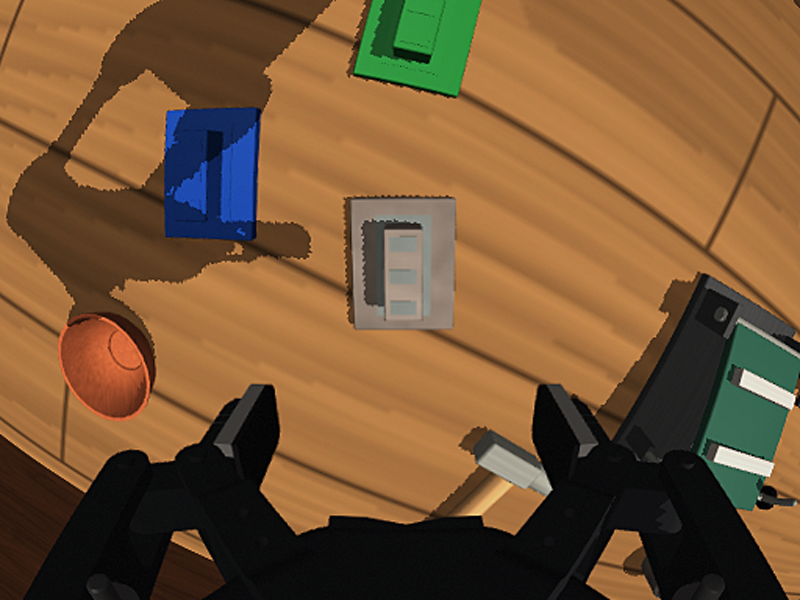

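```bash
cat >> h.py <<'E'
def fproj(c,P):
    P=np.atleast_2d(P); X=P@cv2.Rodrigues(c["rvec"])[0].T+c["tvec"]; K=c["intrinsics"]
    h=np.hypot(X[:,0],X[:,1]); t=np.arctan2(h,X[:,2]); return np.c_[K[0,2]+K[0,0]*t*X[:,0]/h,K[1,2]+K[1,1]*t*X[:,1]/h]
E
python3 - <<'E'
from h import *
c=cam("wrist1"); p=(np.array([(350,197),(455,198),(453,329),(355,329),(386,229),(422,229),(423,319),(385,319)])+.5)*.64-.5
m=np.array([[a*50,b*38,12] for a,b in((-1,-1),(-1,1),(1,1),(1,-1))]+[[a*32,b*13,42] for a,b in((-1,-1),(-1,1),(1,1),(1,-1))])/1e3
for z in(0,None):
    f=lambda q:(fproj(c,m@Ro.from_euler('z',q[2]).as_matrix().T+[q[0],q[1],0 if z==0 else q[3]])-p).ravel()
    r=least_squares(f,[.569,-.14,.47]+([] if z==0 else [0])); print(r.x,np.degrees(r.x[2]),np.sqrt(np.mean(r.fun**2)))
E
```

```text
[ 0.56750936 -0.14020938  0.4709752 ] 26.98489117555651 0.6696474144729019
[ 0.56830207 -0.13981916  0.47098091 -0.00389526] 26.985218178125606 0.5606198584501747
```

```bash

python3 -m handwheel '[{"tx":0,"ty":-1.5,"tz":35,"spin":0},{"tx":0,"ty":0,"tz":40,"spin":0},{"tx":0,"ty":0,"tz":40,"spin":0},{"tx":0,"ty":0,"tz":30,"spin":0},{"tx":0,"ty":0,"tz":15,"spin":0}]' 55 >/dev/null
python3 -m handwheel '[{"tx":0,"ty":0,"tz":15,"spin":0},{"tx":0,"ty":0,"tz":5,"spin":0},{"tx":0,"ty":0,"tz":0,"spin":0}]' >/dev/null
python3 go.py 0.568 -0.14 0.019 207
python3 -m handwheel '[{"tx":0,"ty":0,"tz":0,"spin":0},{"tx":0,"ty":0,"tz":0,"spin":0},{"tx":0,"ty":0,"tz":0,"spin":0},{"tx":0,"ty":0,"tz":0,"spin":0},{"tx":0,"ty":0,"tz":0,"spin":0}]' 0 30
python3 go.py 0.568 -0.14 0.019 207
```

```text
t 3.7 pos [ 0.5694 -0.1401  0.0216] rot [-1.7998e+02  2.0000e-02 -1.5306e+02] F [-0.1 -0.   0.1] M [-0.02  0.    0.02] g 0.646 q6 -2.34
to go [1.2 0.7 2.6] spin -0.1
clock: 4.2
ee_pos: [0.5701, -0.1402, 0.0231]
eef_rot: [-3.14, 0.002, -2.671]
ft_force: [-0.7, 0.2, 5.2]
gripper_width: 0.299
t 4.2 pos [ 0.5701 -0.1402  0.0231] rot [-1.7989e+02  1.3000e-01 -1.5304e+02] F [-0.7  0.2  5.2] M [0.14 0.07 0.  ] g 0.299 q6 -2.34
to go [1.8 1.1 4.1] spin -0.0
```

```bash

python3 -m handwheel '[{"tx":0,"ty":0,"tz":-5,"spin":0},{"tx":0,"ty":0,"tz":-20,"spin":0},{"tx":0,"ty":0,"tz":-40,"spin":0},{"tx":0,"ty":0,"tz":-40,"spin":0},{"tx":0,"ty":0,"tz":-40,"spin":0}]' >/dev/null
python3 -m handwheel '[{"tx":0,"ty":0,"tz":-25,"spin":0},{"tx":0,"ty":0,"tz":0,"spin":0},{"tx":0,"ty":0,"tz":0,"spin":0}]'
python3 go.py 0.536 0.179 0.18 186
python3 - <<'E'
from h import *
for n in("scene","side"):
    c=imaging.capture(n); cv2.imwrite(f"pics/{n}2.png",c["image"][:,:,::-1])
E
```

```text
clock: 5.0
ee_pos: [0.5689, -0.14, 0.1902]
eef_rot: [3.141, -0.001, -2.671]
ft_force: [-0.2, -0.2, -3.1]
gripper_width: 0.297
t 5.0 pos [ 0.5689 -0.14    0.1902] rot [ 1.7997e+02 -3.0000e-02 -1.5305e+02] F [-0.2 -0.2 -3.1] M [0.01 0.05 0.05] g 0.297 q6 -2.34
to go [-115.2  299.2   10.3] spin 21.0
```

```bash

python3 -m handwheel '[{"tx":-8,"ty":20,"tz":0,"spin":0},{"tx":-14,"ty":37,"tz":0,"spin":0},{"tx":-14,"ty":37,"tz":0,"spin":0},{"tx":-14,"ty":37,"tz":0,"spin":0},{"tx":-14,"ty":37,"tz":0,"spin":0}]' >/dev/null
python3 -m handwheel '[{"tx":-14,"ty":37,"tz":0,"spin":0},{"tx":-14,"ty":37,"tz":0,"spin":0},{"tx":-14,"ty":37,"tz":0,"spin":0},{"tx":-9,"ty":20,"tz":0,"spin":0},{"tx":0,"ty":0,"tz":0,"spin":5}]' >/dev/null
python3 -m handwheel '[{"tx":0,"ty":0,"tz":0,"spin":8},{"tx":0,"ty":0,"tz":0,"spin":8},{"tx":0,"ty":0,"tz":15,"spin":0},{"tx":0,"ty":0,"tz":15,"spin":0},{"tx":0,"ty":0,"tz":0,"spin":0}]' >/dev/null
python3 go.py 0.536 0.179 0.16 186
python3 - <<'E'
from h import *
for n in("scene","side","wrist"):
    c=imaging.capture(n); cv2.imwrite(f"pics/{n}3.png",c["image"][:,:,::-1]); np.savez(f"pics/{n}3.npz",**c)
def crop(n,x,y,w,h,W=400,H=300):
    a=cv2.imread(f"pics/{n}3.png")[y:y+h,x:x+w]; return cv2.resize(a,(W,H),interpolation=cv2.INTER_CUBIC)
a=np.vstack([crop("scene",265,145,100,75),crop("side",185,105,100,75)])
cv2.imwrite("pics/m3.png",np.hstack([a,crop("wrist",156,84,200,300,400,600)]))
E
```

```text
t 6.6 pos [0.5341 0.178  0.1557] rot [-179.93   -0.47 -173.9 ] F [-0.2  0.2 -2. ] M [-0.07  0.04  0.01] g 0.299 q6 -1.42
to go [-2.   0.7 -4.3] spin 0.1
```

View pics/m3.png

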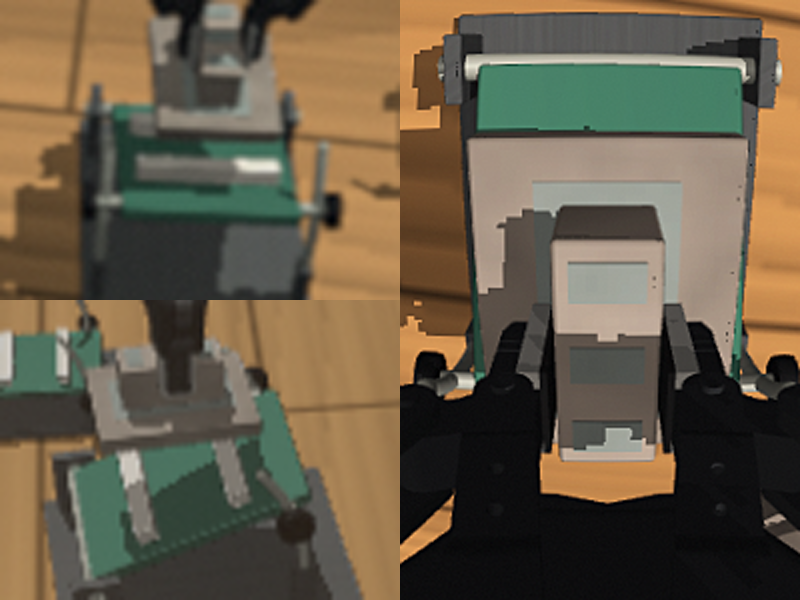

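```bash
python3 - <<'E'
from h import *
c=cam("wrist3"); T=lambda L:(np.array(L,float)-[400,0]+.5)/2-.5+[156,84]
p=T([(468,139),(748,138),(553,240),(664,240),(657,460),(560,460),(558,206),(655,206)])
m=np.array([[-50,-38,12],[-50,38,12],[-32,-13,42],[-32,13,42],[32,13,42],[32,-13,42],[-32,-13,12],[-32,13,12]])/1e3
m[6:,2]=.012
w=np.r_[np.ones(12),.3*np.ones(4)]
f=lambda q:(fproj(c,m@Ro.from_euler('ZY',[q[3],q[4]]).as_matrix().T+q[:3])-p).ravel()*w
r=least_squares(f,[.534,.178,.135,.1,0]); print("plaque",r.x.round(4),np.degrees(r.x[3:]),f(r.x).round(1))
for a in (16,18.5,21):
    R=Ro.from_euler('ZY',[6.05,-a],degrees=True).as_matrix(); seat=np.array([.536,.179,.0845])
    P=np.array([[-75,-56,-11],[-75,56,-11],[-75,0,-18]])/1e3@R.T+seat
    print(a,((fproj(c,P)-[156,84]+.5)*2-.5+[400,0]).round(0).tolist())
# side view of the slope: plate edge directions in side0
S=cam("side0")
for a in (16,18.5,21,24):
    R=Ro.from_euler('ZY',[6.05,-a],degrees=True).as_matrix(); h=seat+Ro.from_euler('ZY',[6.05,-18.5],degrees=True).as_matrix()@[-.075,0,-.018]; h[2]=.045
    P=np.array([[0,-56,7],[150,-56,7],[0,56,7],[150,56,7]])/1e3@R.T+h
    print(a,((proj(S,P)-[185,115]+.5)*4-.5+[400,300]).round(0).tolist(), ((proj(cam("scene0"),P)-[270,160]+.5)*4-.5+[0,300]).round(0).tolist())
E
```

```text
plaque [0.5342 0.1785 0.1341 0.1075 0.0025] [6.1593096  0.14522906] [-0.2  0.4  0.2  0.6 -1.1 -0.1  1.  -0.3 -0.4 -0.2  0.5 -0.1  0.4 -0.4
  0.1 -0.5]
16 [[476.0, 63.0], [741.0, 63.0], [609.0, 64.0]]
18.5 [[477.0, 66.0], [740.0, 66.0], [609.0, 68.0]]
21 [[479.0, 69.0], [738.0, 69.0], [608.0, 72.0]]
16 [[493.0, 539.0], [715.0, 458.0], [472.0, 429.0], [678.0, 354.0]] [[90.0, 342.0], [103.0, 459.0], [252.0, 347.0], [284.0, 464.0]]
18.5 [[493.0, 539.0], [711.0, 451.0], [472.0, 429.0], [675.0, 347.0]] [[90.0, 342.0], [103.0, 449.0], [252.0, 347.0], [285.0, 455.0]]
21 [[492.0, 539.0], [708.0, 444.0], [472.0, 430.0], [671.0, 340.0]] [[90.0, 342.0], [104.0, 440.0], [252.0, 346.0], [286.0, 445.0]]
24 [[492.0, 539.0], [702.0, 436.0], [471.0, 430.0], [666.0, 332.0]] [[90.0, 341.0], [105.0, 428.0], [252.0, 346.0], [288.0, 433.0]]
```

Plaque held level and centred under the TCP (underside 21.6 mm below it), square to the stand. The wrist view puts the hinge rod at (468,68)–(745,70), in agreement with the fitted stand pose: yaw 6°, slope about 18°. The tool can't be tilted by its rows, so I'll let the plaque pivot about the closing axis in a light grip as it meets the upper strip.

```bash

python3 -m handwheel '[{"tx":-1.5,"ty":0.5,"tz":10,"spin":0},{"tx":-1.5,"ty":0,"tz":10,"spin":0},{"tx":0,"ty":0,"tz":5,"spin":0},{"tx":0,"ty":0,"tz":0,"spin":0},{"tx":0,"ty":0,"tz":0,"spin":0}]' - 22 >/dev/null
python3 go.py 0.527 0.1785 0.105 186
python3 -m handwheel '[{"tx":0,"ty":0,"tz":3,"spin":0},{"tx":0,"ty":0,"tz":3,"spin":0},{"tx":0,"ty":0,"tz":3,"spin":0},{"tx":0,"ty":0,"tz":2,"spin":0},{"tx":0,"ty":0,"tz":0,"spin":0}]' >/dev/null
python3 go.py 0.527 0.1785 0.105 186
```

```text
t 7.25 pos [0.539  0.1795 0.1361] rot [-1.8000e+02 -2.0000e-02 -1.7404e+02] F [-0.1  0.2 -0.8] M [-0.05  0.02 -0.04] g 0.297 q6 -1.41
to go [12.   0.3 31.1] spin -0.0
t 7.75 pos [0.5388 0.1794 0.1247] rot [-1.7999e+02 -5.0000e-02 -1.7405e+02] F [ 0.1  0.2 -1.2] M [-0.02  0.   -0.03] g 0.299 q6 -1.41
to go [11.8  0.3 19.7] spin -0.0
```

```bash

python3 -m handwheel '[{"tx":0,"ty":0,"tz":2,"spin":0},{"tx":0,"ty":0,"tz":2,"spin":0},{"tx":0,"ty":0,"tz":1,"spin":0},{"tx":0,"ty":0,"tz":0,"spin":0}]' >/dev/null
python3 go.py 0.527 0.1785 0.105 186
python3 -m handwheel '[{"tx":1,"ty":0,"tz":1,"spin":0},{"tx":1,"ty":0,"tz":1,"spin":0},{"tx":1,"ty":0,"tz":1,"spin":0},{"tx":1,"ty":0,"tz":1,"spin":0},{"tx":0,"ty":0,"tz":0,"spin":0}]' >/dev/null
python3 go.py 0.527 0.1785 0.105 186
```

```text
t 8.15 pos [0.5393 0.1796 0.1211] rot [ 1.7999e+02  8.0000e-02 -1.7405e+02] F [-1.  -1.3  2.7] M [-0.06  0.05  0.01] g 0.3 q6 -1.41
to go [12.4  0.2 16.1] spin -0.0
t 8.65 pos [0.5363 0.1793 0.118 ] rot [ 179.97    0.27 -174.05] F [ 2.6 -0.7  5.2] M [ 0.08 -0.75 -0.02] g 0.297 q6 -1.41
to go [ 9.4  0.2 12.9] spin -0.1
```

```bash

python3 -m handwheel '[{"tx":0.5,"ty":0,"tz":1,"spin":0},{"tx":0.5,"ty":0,"tz":1,"spin":0},{"tx":0.5,"ty":0,"tz":1,"spin":0},{"tx":0.5,"ty":0,"tz":1,"spin":0},{"tx":0,"ty":0,"tz":0,"spin":0}]' >/dev/null
python3 go.py 0.527 0.1785 0.105 186
python3 - <<'E'
from h import *
for n in("side",):
    c=imaging.capture(n); cv2.imwrite(f"pics/{n}4.png",c["image"][:,:,::-1]); np.savez(f"pics/{n}4.npz",**c)
a=cv2.imread("pics/side4.png")[105:180,185:285]; cv2.imwrite("pics/m4.png",cv2.resize(a,(800,600),interpolation=cv2.INTER_CUBIC))
E
```

```text
t 9.15 pos [0.5339 0.1791 0.1143] rot [ 179.97    0.2  -174.05] F [ 0.  -0.2  8. ] M [-0.08 -0.33  0.05] g 0.297 q6 -1.41
to go [6.9 0.2 9.3] spin -0.0
```

View pics/m4.png

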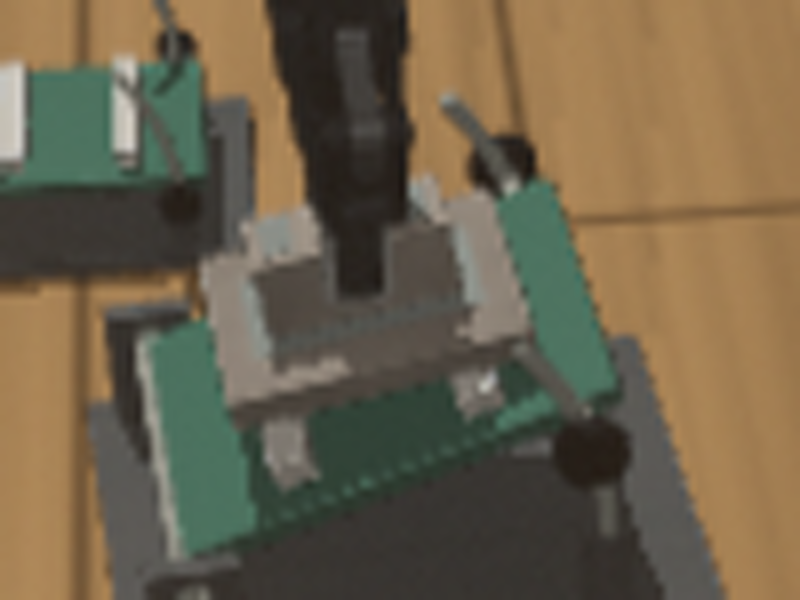

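Side view: the plaque is pivoting in the grip, now part-way to the slope and touching only the upper strip (480,390). The lower strip at (290,450) is still clear.

```bash

python3 -m handwheel '[{"tx":0.5,"ty":0,"tz":1,"spin":0},{"tx":0.5,"ty":0,"tz":1,"spin":0},{"tx":0.5,"ty":0,"tz":1,"spin":0},{"tx":0.5,"ty":0,"tz":1,"spin":0},{"tx":0,"ty":0,"tz":0,"spin":0}]' >/dev/null
python3 go.py 0.527 0.1785 0.105 186
python3 -m handwheel '[{"tx":0.5,"ty":0,"tz":1,"spin":0},{"tx":0.5,"ty":0,"tz":1,"spin":0},{"tx":0,"ty":0,"tz":0,"spin":0}]' >/dev/null
python3 go.py 0.527 0.1785 0.105 186

```

```text
t 9.7 pos [0.5314 0.1788 0.1104] rot [ 1.7998e+02  1.4000e-01 -1.7404e+02] F [-2.2 -1.1 10. ] M [-0.15  0.03 -0.05] g 0.296 q6 -1.41
to go [4.4 0.1 5.4] spin -0.0
t 10.0 pos [0.5304 0.1788 0.1085] rot [ 1.7998e+02  1.4000e-01 -1.7404e+02] F [-3.9 -0.8  9.6] M [-0.21  0.16 -0.07] g 0.298 q6 -1.41
to go [3.4 0.1 3.5] spin -0.0
```

```bash

python3 -m handwheel '[{"tx":0.5,"ty":0,"tz":0.5,"spin":0},{"tx":0.5,"ty":0,"tz":0.5,"spin":0},{"tx":0,"ty":0,"tz":0,"spin":0}]' >/dev/null
python3 go.py 0.527 0.1785 0.105 186
python3 -m handwheel '[{"tx":0.5,"ty":0,"tz":0.5,"spin":0},{"tx":0.5,"ty":0,"tz":0,"spin":0},{"tx":0,"ty":0,"tz":0,"spin":0}]' >/dev/null
python3 go.py 0.527 0.1785 0.105 186
python3 - <<'E'
from h import *
for n in("side","scene","wrist"):
    c=imaging.capture(n); cv2.imwrite(f"pics/{n}5.png",c["image"][:,:,::-1]); np.savez(f"pics/{n}5.npz",**c)
a=cv2.imread("pics/side5.png")[105:180,185:285]; b=cv2.imread("pics/scene5.png")[140:215,265:365];
w=cv2.resize(cv2.imread("pics/wrist5.png")[84:384,156:356],(400,600),interpolation=cv2.INTER_CUBIC)
cv2.imwrite("pics/m5.png",np.hstack([np.vstack([cv2.resize(x,(400,300),interpolation=cv2.INTER_CUBIC) for x in(b,a)]),w]))
E
```

```text
t 10.3 pos [0.5295 0.1786 0.1075] rot [ 1.7998e+02  1.5000e-01 -1.7404e+02] F [-2.4 -1.  10.6] M [-0.12  0.01 -0.03] g 0.298 q6 -1.41
to go [2.5 0.1 2.5] spin -0.0
t 10.6 pos [0.5292 0.1786 0.1074] rot [ 179.97    0.26 -174.05] F [-0.5 -0.4 10. ] M [-0.14 -0.3  -0.01] g 0.299 q6 -1.41
to go [2.2 0.1 2.4] spin -0.0
```

View pics/m5.png

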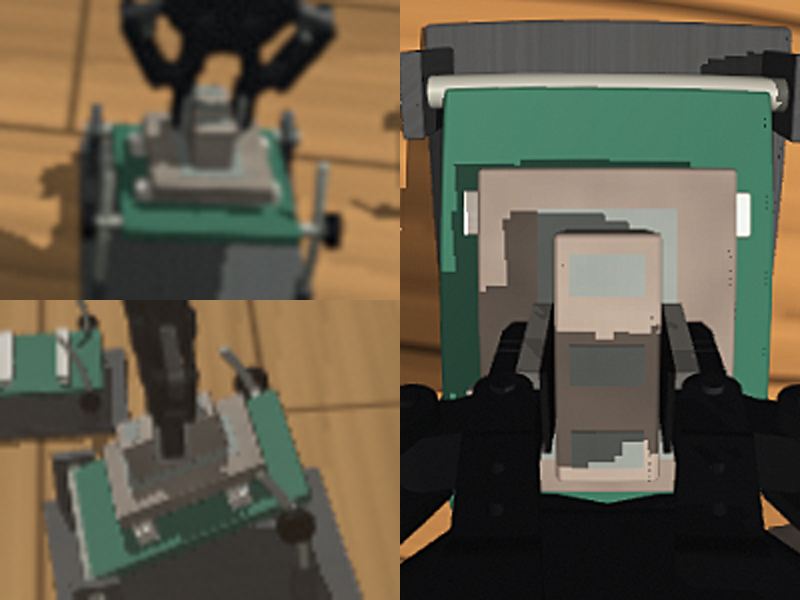

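```bash
cat > fit5.py <<'E'
from h import *
c=cam("wrist5"); T=lambda L:(np.array(L,float)-[400,0]+.5)/2-.5+[156,84]
p=T([(478,170),(736,169),(555,235),(660,235),(657,480),(557,480)])
m=np.array([[-50,-38,12],[-50,38,12],[-32,-13,42],[-32,13,42],[32,13,42],[32,-13,42]])/1e3
ps=T([(464,192),(464,233),(750,193),(750,236)]); ms=np.array([[-39,-45,0],[-25,-45,0],[-39,45,0],[-25,45,0]])/1e3
f=lambda q:(fproj(c,m@Ro.from_euler('ZY',[q[3],-q[4]]).as_matrix().T+q[:3])-p).ravel()
r=least_squares(f,[.534,.178,.085,.1,.3]); print("plaque",r.x.round(4),np.degrees(r.x[3:]),f(r.x).round(1))
R=Ro.from_euler('ZY',[r.x[3],-r.x[4]]).as_matrix()
for a in(17.,18.,19.):
  R=Ro.from_euler('ZY',[6.05,-a],degrees=True).as_matrix()
  g=lambda s:(fproj(c,ms@R.T+s)-ps).ravel()
  q=least_squares(g,r.x[:3]); d=R.T@(r.x[:3]-q.x)*1e3
  print(a,"seat",q.x.round(4),"plaque-seat in slope mm",d.round(1),g(q.x).round(1))
E
python3 fit5.py
```

```text
plaque [0.5409 0.1797 0.0839 0.1038 0.2927] [ 5.94483265 16.76820825] [ 0.3 -0.2 -0.3  0.3 -0.8  0.   0.6  0.   0.1 -0.1  0.1 -0. ]
17.0 seat [0.5358 0.1792 0.0839] plaque-seat in slope mm [ 4.9 -0.1 -1.5] [ 0.1 -0.2  0.1  1.5 -0.1 -1.  -0.1 -0.3]
18.0 seat [0.5356 0.1792 0.0844] plaque-seat in slope mm [ 4.9 -0.1 -2.1] [ 0.1 -0.2  0.1  1.5 -0.1 -1.  -0.1 -0.3]
19.0 seat [0.5354 0.1792 0.085 ] plaque-seat in slope mm [ 4.8 -0.1 -2.8] [ 0.1 -0.2  0.   1.5 -0.2 -1.  -0.  -0.3]
```

```bash

python3 -m handwheel '[{"tx":1,"ty":0,"tz":0.3,"spin":0},{"tx":1,"ty":0,"tz":0.3,"spin":0},{"tx":1,"ty":0,"tz":0.3,"spin":0},{"tx":0,"ty":0,"tz":0,"spin":0}]' >/dev/null
python3 go.py 0.527 0.1785 0.105 186
python3 -m handwheel '[{"tx":1,"ty":0,"tz":0.3,"spin":0},{"tx":1,"ty":0,"tz":0.3,"spin":0},{"tx":0,"ty":0,"tz":0,"spin":0}]' >/dev/null
python3 go.py 0.527 0.1785 0.105 186
```

```text
t 11.15 pos [0.527  0.1784 0.1068] rot [ 179.96    0.39 -174.05] F [2.5 0.1 8.5] M [-0.05 -0.81 -0.03] g 0.298 q6 -1.41
to go [0.  0.1 1.8] spin -0.1
t 11.45 pos [0.525  0.1782 0.1062] rot [ 179.95    0.39 -174.06] F [3.4 0.9 8.8] M [ 0.01 -0.79 -0.03] g 0.297 q6 -1.41
to go [-2.   0.1  1.2] spin -0.1
```

```bash

python3 -m handwheel '[{"tx":-0.2,"ty":0,"tz":0.4,"spin":0},{"tx":0,"ty":0,"tz":0,"spin":0},{"tx":0,"ty":0,"tz":0,"spin":0}]' >/dev/null
python3 go.py 0.527 0.1785 0.105 186
python3 - <<'E'
from h import *
for n in("side","scene","wrist"):
    c=imaging.capture(n); cv2.imwrite(f"pics/{n}6.png",c["image"][:,:,::-1]); np.savez(f"pics/{n}6.npz",**c)
a=cv2.imread("pics/side6.png")[120:165,205:265];
w=cv2.resize(cv2.imread("pics/wrist6.png")[84:384,156:356],(400,600),interpolation=cv2.INTER_CUBIC)
b=cv2.imread("pics/scene6.png")[140:215,265:365]
cv2.imwrite("pics/m6.png",np.hstack([np.vstack([cv2.resize(x,(400,300),interpolation=cv2.INTER_CUBIC) for x in(b,a)]),w]))
E
```

```text
t 11.75 pos [0.5251 0.1782 0.106 ] rot [ 179.96    0.37 -174.05] F [ 2.  -0.5 10. ] M [-0.09 -0.6  -0.01] g 0.301 q6 -1.41
to go [-1.9  0.1  1. ] spin -0.0
```

View pics/m6.png

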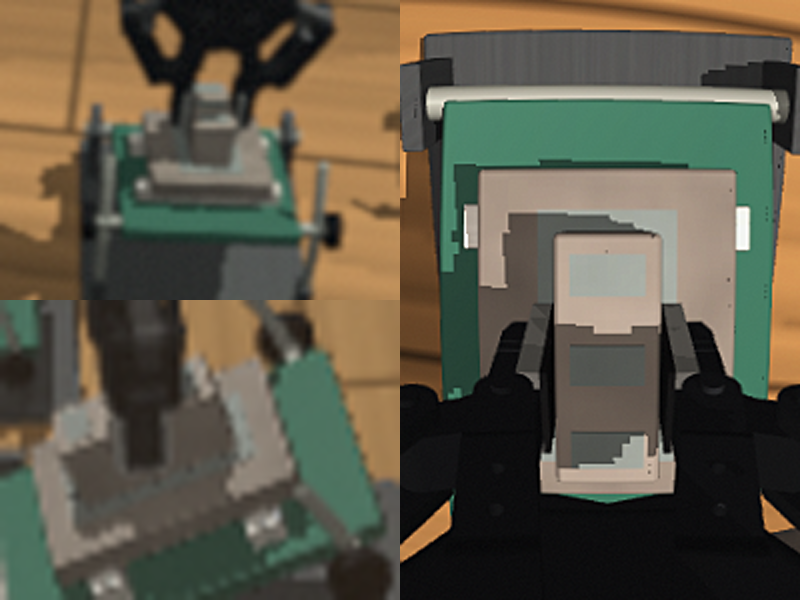

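```bash
sed -e 's/wrist5/wrist6/; s/(464,192),(464,233),(750,193),(750,236)/(464,206),(464,247),(750,207),(750,250)/; s/(478,170),(736,169)/(479,171),(736,170)/' fit5.py > fit6.py; python3 fit6.py
python3 - <<'E'
import sys; sys.argv=['']
from h import *
# torque/force at rest: CoP rel. TCP for lever H, w=3.2
F=np.array([2.,-.5,10.]);M=-.6
for H in(.18,.2,.22): print(H,(-M-H*F[0])/(F[2]+3.2))
E
```

```text
plaque [0.5373 0.1794 0.0824 0.1028 0.3022] [ 5.89084407 17.3160786 ] [ 0.1 -0.3 -0.4  0.3 -0.6  0.   0.6  0.   0.1 -0.   0.2 -0. ]
17.0 seat [0.536  0.1793 0.0838] plaque-seat in slope mm [ 0.8 -0.1 -1.8] [ 0.  -0.2  0.2  1.5 -0.1 -1.  -0.1 -0.3]
18.0 seat [0.5358 0.1793 0.0844] plaque-seat in slope mm [ 0.8 -0.1 -2.3] [ 0.  -0.2  0.1  1.5 -0.1 -1.  -0.1 -0.3]
19.0 seat [0.5356 0.1793 0.0849] plaque-seat in slope mm [ 0.7 -0.1 -2.9] [ 0.1 -0.2  0.1  1.5 -0.1 -1.  -0.1 -0.3]
0.18 0.01818181818181818
0.2 0.015151515151515148
0.22 0.01212121212121212
```

```bash

python3 -m handwheel '[{"tx":0.6,"ty":0,"tz":0.4,"spin":0},{"tx":0.6,"ty":0,"tz":0.2,"spin":0},{"tx":0,"ty":0,"tz":0,"spin":0}]' >/dev/null; python3 go.py 0.527 0.1785 0.105 186
python3 -m handwheel '[{"tx":0,"ty":0,"tz":0,"spin":0}]' >/dev/null; python3 go.py 0.527 0.1785 0.105 186
python3 -m handwheel '[{"tx":-0.5,"ty":0,"tz":0.2,"spin":0},{"tx":0,"ty":0,"tz":0,"spin":0}]' - 30 >/dev/null; python3 go.py 0.527 0.1785 0.105 186
python3 -m handwheel '[{"tx":0,"ty":0,"tz":0,"spin":0}]' >/dev/null; python3 go.py 0.527 0.1785 0.105 186
python3 -m handwheel '[{"tx":0,"ty":0,"tz":0,"spin":0}]' >/dev/null; python3 go.py 0.527 0.1785 0.105 186
```

```text
t 12.2 pos [0.5245 0.1781 0.1058] rot [ 179.95    0.47 -174.05] F [ 3.6 -0.2 10.4] M [ 0.01 -0.96 -0.01] g 0.297 q6 -1.41
to go [-2.5  0.1  0.8] spin -0.1
t 12.3 pos [0.5245 0.1782 0.1058] rot [ 179.95    0.47 -174.06] F [ 3.4 -0.8 11.4] M [-0.07 -0.96  0.01] g 0.297 q6 -1.41
to go [-2.5  0.1  0.8] spin -0.1
t 12.5 pos [0.5246 0.1782 0.1057] rot [ 179.95    0.41 -174.05] F [ 0.9 -0.4 12. ] M [-0.08 -0.65 -0.05] g 0.295 q6 -1.41
to go [-2.4  0.1  0.7] spin -0.1
t 12.6 pos [0.5246 0.1782 0.1057] rot [ 179.95    0.41 -174.06] F [ 1.5 -0.5 12. ] M [-0.05 -0.6  -0.01] g 0.291 q6 -1.41
to go [-2.4  0.1  0.7] spin -0.1
t 12.7 pos [0.5246 0.1782 0.1057] rot [ 179.95    0.41 -174.05] F [ 1.2  0.1 11.2] M [-0.08 -0.63 -0.07] g 0.295 q6 -1.41
to go [-2.4  0.1  0.7] spin -0.1
```

```bash

python3 -m handwheel '[{"tx":1,"ty":0,"tz":0.4,"spin":0},{"tx":1,"ty":0,"tz":0.4,"spin":0},{"tx":1,"ty":0,"tz":0.3,"spin":0},{"tx":1,"ty":0,"tz":0.3,"spin":0},{"tx":1,"ty":0,"tz":0.3,"spin":0}]' - 22 >/dev/null; python3 go.py 0.527 0.1785 0.105 186
python3 -m handwheel '[{"tx":1,"ty":0,"tz":0.3,"spin":0},{"tx":1,"ty":0,"tz":0.3,"spin":0},{"tx":1,"ty":0,"tz":0.3,"spin":0},{"tx":1,"ty":0,"tz":0.3,"spin":0},{"tx":1,"ty":0,"tz":0.3,"spin":0}]' >/dev/null; python3 go.py 0.527 0.1785 0.105 186
python3 -m handwheel '[{"tx":0,"ty":0,"tz":0,"spin":0}]' >/dev/null; python3 go.py 0.527 0.1785 0.105 186
```

```text
t 13.2 pos [0.5203 0.1778 0.1043] rot [ 179.94    0.52 -174.06] F [ 4.  -0.2 11.2] M [-0.04 -1.08 -0.02] g 0.299 q6 -1.41
to go [-6.7  0.  -0.7] spin -0.1
t 13.7 pos [0.5152 0.1772 0.1025] rot [ 179.94    0.49 -174.05] F [ 2.8  1.1 10.7] M [-0.06 -0.95 -0.02] g 0.297 q6 -1.41
to go [-11.9   0.   -2.4] spin -0.1
t 13.8 pos [0.515  0.1772 0.1024] rot [ 179.94    0.46 -174.05] F [ 2.1  0.7 11. ] M [ 0.01 -0.81 -0.02] g 0.3 q6 -1.41
to go [-12.1   0.   -2.5] spin -0.1
```

```bash

python3 -m handwheel '[{"tx":1,"ty":0,"tz":0.6,"spin":0},{"tx":1,"ty":0,"tz":0.6,"spin":0},{"tx":0,"ty":0,"tz":0.3,"spin":0},{"tx":0,"ty":0,"tz":0,"spin":0}]' >/dev/null; python3 go.py 0.527 0.1785 0.105 186
python3 -m handwheel '[{"tx":0,"ty":0,"tz":0,"spin":0}]' - 60 >/dev/null; python3 go.py 0.527 0.1785 0.105 186
python3 -m handwheel '[{"tx":0,"ty":0,"tz":0,"spin":0},{"tx":0,"ty":0,"tz":0,"spin":0}]' >/dev/null; python3 go.py 0.527 0.1785 0.105 186
```

```text
t 14.2 pos [0.5133 0.1771 0.1016] rot [ 179.94    0.52 -174.06] F [ 2.5 -0.  13. ] M [-0.04 -0.83 -0.01] g 0.298 q6 -1.4
to go [-13.8   0.   -3.3] spin -0.1
t 14.3 pos [0.5134 0.1771 0.1017] rot [ 179.93    0.53 -174.06] F [ 2.5  0.4 13. ] M [-0.03 -0.84 -0.05] g 0.292 q6 -1.4
to go [-13.8   0.   -3.2] spin -0.1
t 14.5 pos [0.5134 0.1771 0.1017] rot [ 179.94    0.53 -174.05] F [ 1.5 -0.4 13.4] M [-0.03 -0.82 -0.04] g 0.29 q6 -1.4
to go [-13.7  -0.   -3.2] spin -0.1
```

```bash

python3 -m handwheel '[{"tx":1.2,"ty":0,"tz":-4,"spin":0},{"tx":0,"ty":0,"tz":-3,"spin":0},{"tx":-5,"ty":0,"tz":-1.7,"spin":0},{"tx":-5.7,"ty":0,"tz":-1.7,"spin":0},{"tx":0,"ty":0,"tz":0,"spin":0}]' >/dev/null; python3 go.py 0.524 0.178 0.105 186
python3 -m handwheel '[{"tx":0,"ty":0,"tz":0,"spin":0},{"tx":0,"ty":0,"tz":0,"spin":0}]' >/dev/null; python3 go.py 0.524 0.178 0.105 186
python3 -m handwheel '[{"tx":0,"ty":0,"tz":0,"spin":0}]' >/dev/null; python3 go.py 0.524 0.178 0.105 186
python3 - <<'E'
from h import *
for n in("wrist",):
    c=imaging.capture(n); cv2.imwrite(f"pics/{n}7.png",c["image"][:,:,::-1]); np.savez(f"pics/{n}7.npz",**c)
E
```

```text
t 15.0 pos [0.5205 0.1775 0.1071] rot [-1.7999e+02 -6.0000e-02 -1.7406e+02] F [ 0.2 -0.4 -2.6] M [ 0.01  0.04 -0.02] g 0.288 q6 -1.41
to go [-3.5  0.2  2.1] spin -0.1
t 15.2 pos [0.5199 0.1775 0.1072] rot [-1.7999e+02 -6.0000e-02 -1.7405e+02] F [-1.2  0.4 -1.7] M [-0.    0.04 -0.03] g 0.291 q6 -1.41
to go [-4.1  0.1  2.2] spin -0.0
t 15.3 pos [0.5199 0.1775 0.1075] rot [-1.7999e+02 -3.0000e-02 -1.7404e+02] F [-0.5 -0.4 -1.7] M [-0.05  0.06  0.  ] g 0.287 q6 -1.41
to go [-4.1  0.1  2.5] spin -0.0
```

```bash

python3 -m handwheel '[{"tx":-3.5,"ty":0,"tz":-1,"spin":0},{"tx":-0.2,"ty":0,"tz":1,"spin":0},{"tx":-0.2,"ty":0,"tz":1,"spin":0},{"tx":-0.2,"ty":0,"tz":0.5,"spin":0},{"tx":0,"ty":0,"tz":0,"spin":0}]' >/dev/null; python3 go.py 0.524 0.178 0.105 186
python3 -m handwheel '[{"tx":-0.3,"ty":0,"tz":1,"spin":0},{"tx":-0.3,"ty":0,"tz":1,"spin":0},{"tx":0,"ty":0,"tz":0,"spin":0}]' >/dev/null; python3 go.py 0.524 0.178 0.105 186
```

```text
t 15.85 pos [0.5244 0.178  0.1068] rot [ 1.8000e+02  4.0000e-02 -1.7405e+02] F [-0.9 -0.5  1. ] M [-0.05  0.05 -0.01] g 0.29 q6 -1.41
to go [0.4 0.1 1.8] spin -0.0
t 16.15 pos [0.5247 0.178  0.106 ] rot [ 1.8000e+02  4.0000e-02 -1.7404e+02] F [-5.4 -1.8  9. ] M [-0.26  0.75  0.03] g 0.291 q6 -1.41
to go [0.7 0.  1. ] spin -0.0
```

```bash

python3 -m handwheel '[{"tx":0.3,"ty":0,"tz":0.6,"spin":0},{"tx":0,"ty":0,"tz":0,"spin":0},{"tx":0,"ty":0,"tz":0,"spin":0}]' >/dev/null; python3 go.py 0.524 0.178 0.105 186
python3 -m handwheel '[{"tx":0,"ty":0,"tz":0,"spin":0}]' >/dev/null; python3 go.py 0.524 0.178 0.105 186
python3 -m handwheel '[{"tx":0,"ty":0,"tz":0,"spin":0}]' >/dev/null; python3 go.py 0.524 0.178 0.105 186
python3 - <<'E'
from h import *
for n in("side","scene","wrist"):
    c=imaging.capture(n); cv2.imwrite(f"pics/{n}8.png",c["image"][:,:,::-1]); np.savez(f"pics/{n}8.npz",**c)
a=cv2.imread("pics/side8.png")[120:165,205:265];
w=cv2.resize(cv2.imread("pics/wrist8.png")[84:384,156:356],(400,600),interpolation=cv2.INTER_CUBIC)
b=cv2.imread("pics/scene8.png")[140:215,265:365]
cv2.imwrite("pics/m8.png",np.hstack([np.vstack([cv2.resize(x,(400,300),interpolation=cv2.INTER_CUBIC) for x in(b,a)]),w]))
E
```

```text
t 16.45 pos [0.5247 0.178  0.1058] rot [ 1.7999e+02  1.0000e-01 -1.7404e+02] F [-4.6 -1.4  9. ] M [-0.27  0.66  0.02] g 0.291 q6 -1.41
to go [0.7 0.1 0.8] spin -0.0
t 16.55 pos [0.5247 0.178  0.1059] rot [ 1.7999e+02  1.0000e-01 -1.7404e+02] F [-5.2 -2.2  9.1] M [-0.25  0.68 -0.04] g 0.288 q6 -1.41
to go [0.7 0.1 0.9] spin -0.0
t 16.65 pos [0.5247 0.178  0.1058] rot [ 1.7999e+02  1.0000e-01 -1.7404e+02] F [-4.5 -2.1  9.4] M [-0.29  0.68  0.01] g 0.291 q6 -1.41
to go [0.7 0.  0.8] spin -0.0
```

View pics/m8.png

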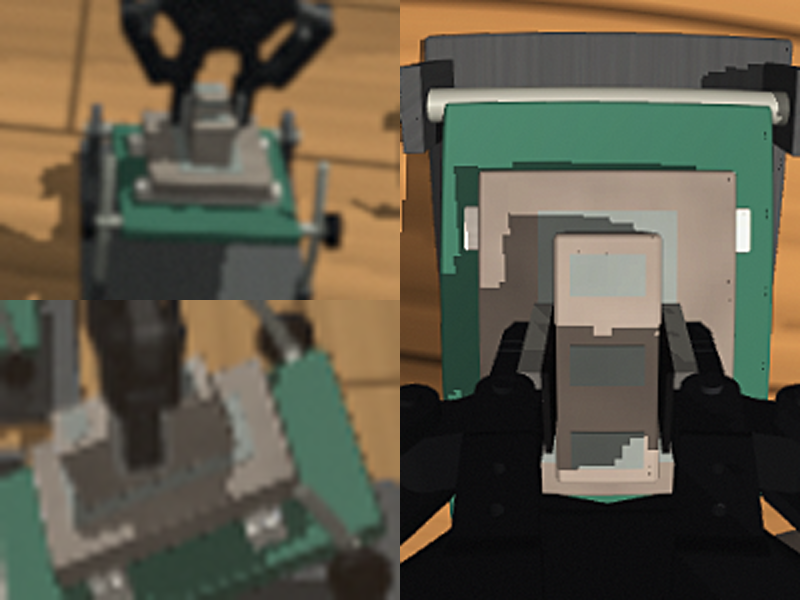

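```bash

sed -e 's/wrist5/wrist8/; s/(464,192),(464,233),(750,193),(750,236)/(464,208),(464,249),(750,209),(750,251)/; s/(478,170),(736,169)/(480,172),(736,171)/;s/(657,480),(557,480)/(657,481),(557,481)/' fit5.py > fit8.py; python3 fit8.py
python3 -m handwheel '[{"tx":-0.1,"ty":-0.5,"tz":0.7,"spin":0},{"tx":0,"ty":0,"tz":0,"spin":0},{"tx":0,"ty":0,"tz":0,"spin":0}]' >/dev/null; python3 go.py 0.524 0.178 0.105 186
python3 -m handwheel '[{"tx":0,"ty":0,"tz":0,"spin":0}]' >/dev/null; python3 go.py 0.524 0.178 0.105 186
python3 -m handwheel '[{"tx":0,"ty":0,"tz":0,"spin":0}]' >/dev/null; python3 go.py 0.524 0.178 0.105 186
```

```text
plaque [0.5371 0.1792 0.0825 0.1025 0.3078] [ 5.87360884 17.63594232] [-0.2 -0.3 -0.4  0.4 -0.5 -0.   0.6  0.1  0.2 -0.1  0.1 -0.1]
17.0 seat [0.5359 0.1791 0.0839] plaque-seat in slope mm [ 0.7 -0.  -1.7] [ 0.  -0.4  0.2  1.4 -0.1 -1.1 -0.2  0.1]
18.0 seat [0.5358 0.1791 0.0844] plaque-seat in slope mm [ 0.7 -0.  -2.2] [ 0.1 -0.4  0.1  1.4 -0.1 -1.1 -0.1  0.1]
19.0 seat [0.5356 0.1791 0.0849] plaque-seat in slope mm [ 0.6 -0.  -2.8] [ 0.1 -0.4  0.1  1.4 -0.2 -1.1 -0.1  0.1]
t 17.1 pos [0.5248 0.178  0.1056] rot [ 1.7994e+02  1.2000e-01 -1.7403e+02] F [-6.7 -0.2 11. ] M [-0.11  0.82 -0.01] g 0.287 q6 -1.41
to go [0.8 0.1 0.6] spin -0.0
t 17.2 pos [0.5248 0.178  0.1056] rot [ 1.7994e+02  1.2000e-01 -1.7403e+02] F [-5.6 -1.2 12.1] M [-0.12  0.87 -0.02] g 0.286 q6 -1.41
to go [0.8 0.1 0.6] spin -0.0
t 17.3 pos [0.5248 0.178  0.1056] rot [ 1.7994e+02  1.1000e-01 -1.7402e+02] F [-6.4  0.  12.4] M [-0.12  0.79 -0.05] g 0.292 q6 -1.41
to go [0.8 0.1 0.6] spin -0.0
```

```bash

python3 -m handwheel '[{"tx":0.4,"ty":0,"tz":-0.3,"spin":0},{"tx":0,"ty":0,"tz":0,"spin":0},{"tx":0,"ty":0,"tz":0,"spin":0}]' >/dev/null; python3 go.py 0.524 0.178 0.105 186
for i in 1 2 3 4; do python3 -m handwheel '[{"tx":0,"ty":0,"tz":0,"spin":0},{"tx":0,"ty":0,"tz":0,"spin":0}]' >/dev/null; python3 go.py 0.524 0.178 0.105 186 | head -1; done
```

```text
t 17.6 pos [0.5247 0.178  0.1058] rot [ 1.7994e+02  1.5000e-01 -1.7403e+02] F [-4.9  0.1 10. ] M [-0.06  0.55  0.  ] g 0.293 q6 -1.41
to go [0.7 0.1 0.8] spin -0.0
t 17.8 pos [0.5247 0.178  0.1058] rot [ 1.7994e+02  1.5000e-01 -1.7402e+02] F [-4.4 -0.6 10.6] M [-0.06  0.54  0.03] g 0.288 q6 -1.41
t 18.0 pos [0.5247 0.178  0.1058] rot [ 1.7994e+02  1.5000e-01 -1.7403e+02] F [-5.4 -0.1 10. ] M [-0.05  0.6  -0.02] g 0.289 q6 -1.41
t 18.2 pos [0.5247 0.178  0.1058] rot [ 1.7994e+02  1.5000e-01 -1.7402e+02] F [-4.3 -0.4 10.6] M [-0.04  0.59  0.08] g 0.29 q6 -1.41
t 18.4 pos [0.5247 0.178  0.1058] rot [ 1.7994e+02  1.5000e-01 -1.7403e+02] F [-4.6 -0.6 10.2] M [-0.03  0.55 -0.04] g 0.287 q6 -1.41
```

```bash
python3 -c "
from workcell import workorder; print(workorder.finish_job())"
```

```text
the job is handed in; nothing more can be done
None
```

The granite plaque is seated on both strips of the large stand. I handed the job in at about 18.4 s with the arm still gripping at 60 N and pressing.

**How it was done:** I gripped the grey plaque by its ridge and lifted it. The rows can't tilt the tool, so I lowered it level onto the upper strip with a light 22 N grip. It pivoted between the pads to the stand's slope of about 18°. I then dragged it down the slope under load to even out the strips, firmed the grip to 60 N, lifted it a few millimetres, re-centred it and pressed again.

**Last checks:**
- **Position:** the wrist view, taken just before the final small press adjustments, put the plaque about 0.7 mm up-slope of the seat and level across it to within about 0.1 mm. Its long edges were within about 0.2° of straight up the slope.
- **Push:** about 11 N along the slope's normal, steady over the last second. With the plaque's weight the strips carry about 13 N. The highest push I read was about 13 N.
- **Bearing:** force and torque put the centre of pressure 0 to 8 mm up-slope of the seat centre, so both strips are loaded.

**Less certain:**
- The camera fit gave the plaque 17.6° against about 18 to 18.5° for the plate, within the fit's error but possibly a fraction of a degree short of flush.
- The free-hanging weight reading drifted between about 1 and 3 N, so the strip load is uncertain by about 1 N.
- The torque lever arm is only known to be 0.15 to 0.2 m. At its long end the centre of pressure would be about 19 mm up-slope, with the upper strip carrying more, but both would still bear.

The hammer, stone dome and bowl were not touched.

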